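Set the stirring speed and start the stirrer

ROBOT

A 7-joint arm with a two-finger parallel gripper is mounted at the origin on the work surface. World frame = base frame: x ahead of the robot, y to its left, z up, the work surface at z = 0. Lengths are in m, angles in rad, forces in N, time in s.
With the tool pointing down it reaches from about 0.4 to 0.875 m from the base axis. Payload 4.4 kg.
Tool frame: the origin (TCP) lies midway between the tips of the shut fingers; the grasp point (between the pads) lies 19 mm behind it; z points along the fingers, x is the direction in which the jaws open and shut, and the axes are right-handed (so a half turn about z gives the same grasp; the last joint's range is limited). The gripper opens to 85 mm and grips with 20 to 120 N. Pads are 22 mm wide; open, the fingers measure 114 mm over their backs; the gripper's body (76 mm by 85 mm) begins 54 mm behind the grasp point. The pads swing forward as they close: fully open they stand 13 mm farther back than shut.
Start: joints at [1.176, 0.628, 0.038, 1.517, -0.027, 0.996, -0.02], TCP at [0.21, -0.615, 0.231] pointing down, gripper open.
Joint ranges: [-3.06, 3.06], [-0.37, 2.12], [-1.25, 1.32], [0.18, 2.47], [-1.1, 4.24], [0.23, 1.98], [-2.94, 2.94]. Speed limits (rad/s): [2.57, 2.57, 3.14, 3.14, 3.14, 3.14, 3.14].

INTERFACE

Orientations are given as a unit quaternion [w, x, y, z].
In Python, from rig import bot gives the robot as it stands.
- The arm moves only by the tool move_arm, never from a script. Its argument "commands" is a list of rows, each a list of 5 numbers: the finger opening in m, from 0 to 0.0854, then the shift along the tool's x, y, z in m, then the turn about the tool's z in rad. A call has 1 to 12 rows; each row is the pose to reach, as a shift and turn from the pose measured when the call began, along the tool's axes at that moment; what a row does not reach only later rows make up. A row lasts 1/12 s, in which the tool goes at most 41.7 mm and 7.16 degrees, less where a joint would pass 70% of its speed; a pose out of reach is approached as far as the arm can. A call with a gripper value outside its range is refused whole. The fingers move at their own pace and stop on an object; "grip_force" is the grip in N (left out, the last holds). Time passes only in rows, so rows that repeat a pose let the fingers close. It gives the time, the measured TCP pose, the force and the opening at its end, in the units of the state.
- bot.get_state(): the state, without advancing time (a new reading comes with each control period).
- bot.read_camera(name): name is "side" or "top" or "wrist"; returns a dict with "image" (400x640x3 uint8, blue, green, red), "fx", "fy", "cx", "cy" (pixels), "R" (3x3) and "t" (3): a world point X has camera coordinates R X + t; the wrist camera has in their place "hand_eye" (4x4, takes a point from camera to tool coordinates, whose origin is the TCP and whose axes are the tool frame's). Camera axes: x right, y down, z forward; pixel columns grow to the right and rows downward; lengths in m; the calibration is good to about 2 mm. The wrist camera is an equidistant fisheye: a pixel r from the principal point sees the ray r / f radians off the axis. A picture is of the moment at which its call begins: read the wrist's pose just before it. There is no depth.
- bot.close_job(): hands the job in, once; it reports no verdict.
The state is a dict: "t": time; "joint_positions": joint angles; "qvel": joint speeds; "tau": joint torques, N m; "eef_pos": TCP position; "tool_rot": TCP orientation; "force": force on the tool from outside, world axes, zero at the start; "ft_torque": the same for the moment, N m; "grip_width": opening from 0.0 (shut) to 1.0 (fully open).
Only numpy, scipy, OpenCV 4.12 (cv2) and the standard library are available. Lean on these libraries where they do the work, as an engineer would, in place of code of your own. Each camera call takes 0.05 s, during which the arm holds its last target. There are 200 camera calls.

TASK

Set the magnetic stirrer's orange speed selector to step five by pushing its pointer round clockwise with a fingertip (never gripping it), counting the clicks from the red Off mark and not going past step five; then press the green start button fully down and let it come up again. Leave the black heat selector at the setting it has, and do not disturb the beaker, the tip box or the jar.

Things in the scene. Friction and masses are not known exactly. Their poses are not given: they have to be found in the camera images.
- stirrer: Magnetic stirrer fixed to the table, 340 mm (x) by 300 mm (y). Origin: centre of underside; +x to its rear, +y to its left. Blue apron (x -170 to -35 mm) flat on top at 60 mm, with a row at x = -105: selectors at y = +85 and -85 (which is which varies), button at y = 0. Steel rear 85 mm high; on it a round 164 mm plate centred at x = 85, top at 98 mm.
- speed_base: Fixed white scale plate of the orange speed selector, 108 mm across, 4 mm thick, flat on the apron. Origin: on the vertical turning axis, at its underside (60 mm above table). Axes as the stirrer's. Marks at 46.5 mm radius: red bar = Off, 120 degrees from +x towards +y; then clockwise from above, every 30 degrees, eight black dots of growing size, steps one to eight.
- speed (a joint): Angle (rad) of the orange selector: 0 at Off, growing clockwise seen from above, 0.5236 per step; step five = 2.618; end stop just past step eight. Sprung detent at every step: past half-way (0.26 rad) it snaps on to the next step, let go earlier it falls back. Needs up to about 0.15 N m (5 N at 30 mm radius). Starts on Off, step one or two (settling there in the first half second).
- speed_tip (a point): Top of the outer tip of the orange pointer, an upright rib 10 mm thick with a white line on top, from 6 mm behind the turning axis to 40 mm out; tip top 36 mm above the scale plate's underside. It points at the mark that is set. Around the axis also a dark skirt of 30 mm radius, its top 10 mm above the plate's underside, and a hub of 12 mm radius, as high as the pointer.
- heat_base: Fixed white round scale plate of the black heat selector, same sizes and axes as that of the speed selector. 
- heat (a joint): Angle of the black heat selector (rad), same scale, detents and shape as the speed selector (skirt light grey). It starts on step two (1.047) and must stay there. Pressing on both flanks of a pointer at once counts as gripping it.
- heat_tip (a point): Point at the top of the outer tip of the black pointer, 40 mm from its axis.
- start (a joint): Travel of the green start button (m): 0 up, 0.006 fully down; springs back by itself; about 5 N when fully down.
- start_top (a point): Centre of the top of the green start button, a round button 30 mm across that is pressed straight down, in a black housing midway between the two selectors.
- beaker: Empty glass beaker, 68 mm across and 85 mm high, loose on the stirrer's plate. Origin: centre of its underside.
- tipbox: Loose clear box with a blue lid, 87 x 117 x 56 mm high, on the table to the left of the stirrer. Origin: centre of its underside.
- jar: Loose amber glass jar with a black cap, 64 mm across and 85 mm high, on the table to the right of the stirrer. Origin: centre of its underside.
There are look-alikes about, which are no part of the job. There is more than one size of the jar; the one meant has the size given above. Of the things that look like the tipbox, take the one that is farthest to the robot's left at the start.

How it is judged:
On the way, in this order (a step that is already met when the one before it is completed fails the run):
1. the speed selector has clicked into step five (value of joint speed between 2.468 and 2.768 rad), for 0.2 s.
2. the start button is pressed fully down with the speed at step five (all of step 1 and value of joint start above 0.0045 m), for 0.05 s.
At the end, for the whole second after the job is handed in: Speed selector in the step-five detent (within 0.15 rad); start button pressed at least 4.5 of 6 mm after that and up again (under 1.5 mm); heat selector still on step two (within 0.2 rad); beaker, tip box and jar upright, within 15 mm of their starts (all of step 1 and value of joint start below 0.0015 m and value of joint heat between 0.847 and 1.247 rad and distance of each of beaker, tipbox, jar from where it was at the start of the episode below 0.015 m and angle between each of beaker, tipbox, jar's own z axis and vertical below 0.1 rad); the robot touches nothing.
It fails at once if the speed selector is turned past step five (value of joint speed above 2.92 rad).
It fails at once if the start button is pressed before the speed is set to step five (value of joint start above 0.003 m and not (value of joint speed between 2.468 and 2.768 rad)).
It fails at once if the pointer is gripped: pressed on both flanks at once (contact force between the fingers and speed_c2 above 1.5 N and contact force between the fingers and speed_c3 above 1.5 N).
It fails at once if the heat selector is turned (not (value of joint heat between 0.787 and 1.307 rad)).
It fails at once if the beaker, tip box or jar is moved, lifted or knocked over (distance of any of beaker, tipbox, jar from where it was at the start of the episode above 0.015 m or angle between any of beaker, tipbox, jar's own z axis and vertical above 0.25 rad).
It also fails if it takes over 61 s, if anything falls off the work surface, if the arm or the gripper's body presses on something with over 40 N, if the wrist force passes 120 N, or if a joint passes its speed limit or range.

## Working session

There is one attempt and no reset: what is moved stays moved. The work goes in short steps, Python scripts to look and compute and a tool call to move; the robot and the scene stay as the last step left them, time stands still between calls to the robot, and variables do not carry over. Pictures are saved under pics/ and viewed, about 8 in all and at most 12, crops included, and the job is handed in when it is done.

Besides the shell and the picture viewer there is one more tool, called after "Request:" as name(argument=value, ...) on one line, values as JSON. move_arm: Moves the arm, as the interface text tells. Its arguments: {"type":"object","properties":{"commands":{"type":"array","items":{"type":"array","items":{"type":"number"}}},"grip_force":{"type":"number"}},"required":["commands"]}

```bash
mkdir -p pics; python3 - <<'E'
from rig import bot
import cv2,pickle
s=bot.get_state(); print(s)
for n in("top","side"):
    c=bot.read_camera(n); cv2.imwrite(f"pics/{n}0.png",c["image"]); pickle.dump(c,open(f"{n}.pkl","wb"))
    print(n,{k:v for k,v in c.items() if k!="image"})
E
```

```text
{'t': 0.0, 'joint_positions': array([ 1.17625347,  0.62938239,  0.03843658,  1.51839712, -0.02696889,
        0.99629457, -0.01998021]), 'qvel': array([ 0.00192271,  0.00024863, -0.00163279, -0.00133554,  0.00026324,
       -0.00066224, -0.00086484]), 'tau': array([ 1.44542469e-04, -5.63414204e+01,  1.22631546e+00, -1.93444848e+01,
        1.09642575e-02,  1.05832180e-02,  2.81788527e-05]), 'eef_pos': array([ 0.20966759, -0.61457522,  0.2303562 ]), 'tool_rot': array([-5.50161887e-04,  8.13292824e-01, -5.81853777e-01, -8.13122452e-04]), 'force': array([ 0.45930293, -0.02842098,  0.74457211]), 'ft_torque': array([-0.00278118,  0.00988927,  0.0619282 ]), 'grip_width': 1.0013389985182197}
top {'fx': 390.24988918365324, 'fy': 390.24988918365324, 'cx': 314.71663230010233, 'cy': 204.66750975965556, 'R': array([[-0.0117187 , -0.999838  , -0.01366173],
       [-0.99495212,  0.01302103, -0.09950245],
       [ 0.09966422,  0.01242673, -0.99494353]]), 't': array([-0.04661862,  0.52111686,  1.04810822])}
side {'fx': 390.74970016023843, 'fy': 390.74970016023843, 'cx': 318.76544103172597, 'cy': 199.24809508620535, 'R': array([[ 0.9970382 , -0.07672724, -0.0052678 ],
       [-0.04396175, -0.51238279, -0.85763118],
       [ 0.06310455,  0.85532263, -0.51423828]]), 't': array([-0.54889453,  0.08088918,  1.1202129 ])}
```

View pics/top0.png

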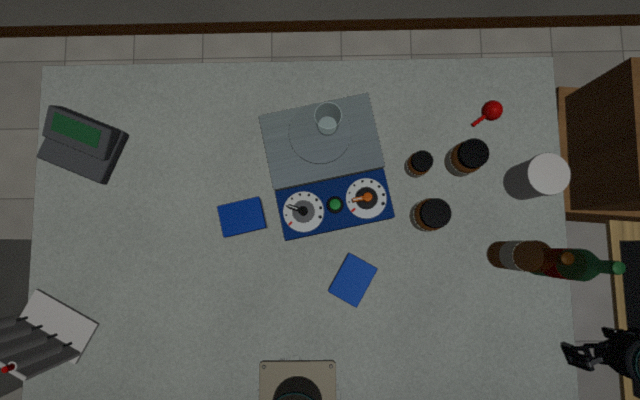

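View pics/side0.png

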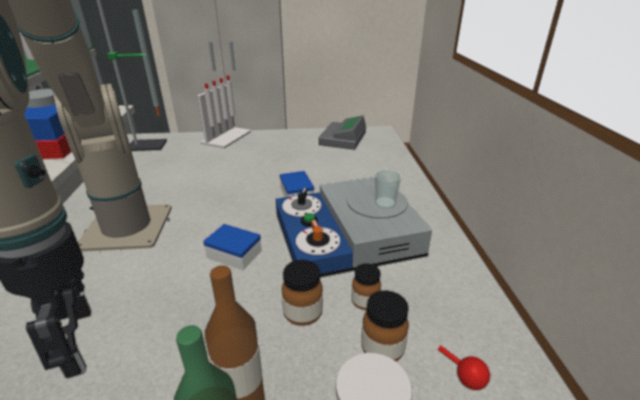

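The orange speed selector is at about (366,199) in the top view, the green button at (335,204) and the black heat selector at (303,210). Of the two blue-lidded boxes, (242,217) is farther left than (353,279), so it is the tip box. The jars are at (433,214), (470,155) and (420,163). I'll enlarge the panel next.

```bash
cat > h.py <<'E'
import numpy as np,pickle,cv2
def px2w(c,u,v,z):
    d=c["R"].T@np.array([(u-c["cx"])/c["fx"],(v-c["cy"])/c["fy"],1]); o=-c["R"].T@c["t"]
    return o+d*(z-o[2])/d[2]
def w2px(c,X):
    p=c["R"]@np.asarray(X)+c["t"]; return np.array([c["fx"]*p[0]/p[2]+c["cx"],c["fy"]*p[1]/p[2]+c["cy"]])
E
python3 - <<'E'
from h import *
c=pickle.load(open("top.pkl","rb")); im=c["image"]
cv2.imwrite("pics/crop1.png",cv2.convertScaleAbs(cv2.resize(im[160:250,265:465],None,fx=4,fy=4,interpolation=cv2.INTER_CUBIC),alpha=1.5))
for n,u,v,z in [("tipbox",242,217,.056),("fake",353,279,.056),("jarA",433,214,.085),("jarB",471,155,.085),("jarC",420,163,.085),("beaker top",327,114,.183)]: print(n,px2w(c,u,v,z).round(3))
E
```

```text
tipbox [0.487 0.141 0.056]
fake [ 0.32  -0.151  0.056]
jarA [ 0.486 -0.359  0.085]
jarB [ 0.64  -0.464  0.085]
jarC [ 0.621 -0.331  0.085]
beaker top [ 0.723 -0.087  0.183]
```

View pics/crop1.png

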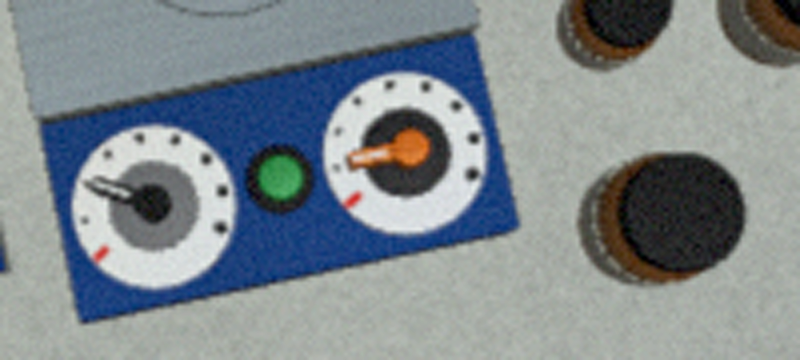

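The crop shows the orange selector's red Off bar at crop (353,201) and its pointer tip at (350,160), which hides dot one, so it starts on step one. Step five is the dot at (425,87). The heat pointer is on its second dot. The jar is identified by size below: 85 mm high and 64 mm across.

```bash
cat >> h.py <<'E'
from scipy.spatial.transform import Rotation as Ro
def rel(bot,P,yaw):
    """shift in tool axes to world P and turn so tool x has world yaw (deg)"""
    s=bot.get_state(); q=s["tool_rot"]; M=Ro.from_quat([q[1],q[2],q[3],q[0]]).as_matrix()
    now=np.degrees(np.arctan2(M[1,0],M[0,0]))
    print("t",s["t"],"pos",s["eef_pos"].round(4),"yaw",now.round(1),"q7",s["joint_positions"][6].round(3),"F",s["force"].round(1))
    return (M.T@(np.asarray(P)-s["eef_pos"])).round(4), np.radians(now-yaw).round(3)
E
python3 - <<'E'
from h import *
c=pickle.load(open("top.pkl","rb"))
P=lambda u,v,z:px2w(c,265+(u-1.5)/4,160+(v-1.5)/4,z)
o=P(405,153,.064);h=P(155.5,207,.064);d=h-o
print(o,h,np.hypot(*d[:2]),"yaw",np.degrees(np.arctan2(-d[0],d[1])))
print("mid",(o+h)/2,"button at z.075",P(280,176,.075))
tip=P(349,160,.096);print("tip ang",np.degrees(np.arctan2(*(tip-o)[1::-1])),np.linalg.norm((tip-o)[:2]))
for n,u,v in[("red",353,201),("s5",425,87),("s8",472,174),("s6",456,105)]:
  e=P(u,v,.064)-o; print(n,np.degrees(np.arctan2(e[1],e[0])),np.linalg.norm(e))
# jars: cap diameters from pixels
for n,u,v in[("A",684,213)]: print(P(684-61,v,.085)-P(684+61,v,.085))
for y in(o,): print(np.degrees(np.arctan2(y[1],y[0])))
# side view check
s=pickle.load(open("side.pkl","rb")); print(w2px(s,o),w2px(s,h))
cv2.imwrite("pics/crop2.png",cv2.convertScaleAbs(cv2.resize(s["image"][170:370,260:430],None,fx=3,fy=3,interpolation=cv2.INTER_CUBIC),alpha=1.3))
E
```

```text
[ 0.53299018 -0.18947498  0.064     ] [ 0.4991907  -0.02363042  0.064     ] 0.16925372712098075 yaw 11.519247703188286
mid [ 0.51609044 -0.1065527   0.064     ] button at z.075 [ 0.51762232 -0.10595274  0.075     ]
tip ang 101.01983587096376 0.0406040936832285
red 131.88450455681567 0.04717786354637274
s5 -18.08650543557307 0.046345165350960116
s8 -108.36411308082253 0.04627708720866864
s6 -47.566569316544495 0.04693984715316545
[0.00100368 0.0784284  0.        ]
-19.570011105334984
[317.42791137 239.85773482] [301.08575091 204.99710245]
```

View pics/crop2.png

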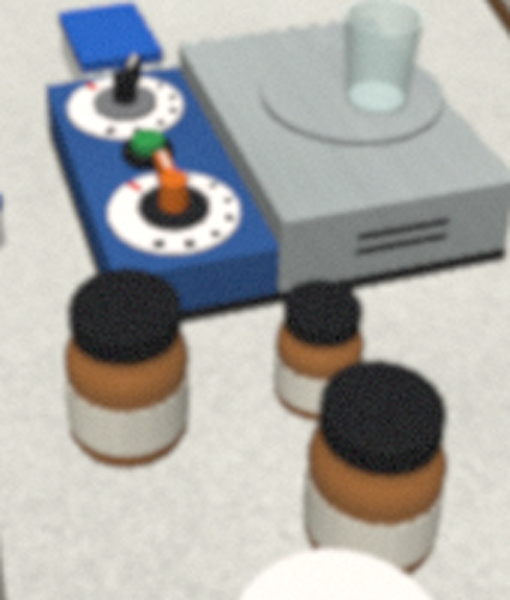

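The mapping checks out: 169 mm between axes against 170 mm nominal, stirrer yaw about 11.7°, and all marks on their expected angles. Tall bottles stand near the straight path from the start pose, so I'll triangulate them before moving.

```bash
python3 - <<'E'
from h import *
from rig import bot
t=pickle.load(open("top.pkl","rb"));s=pickle.load(open("side.pkl","rb"))
for n,a,b in[("brown",(567,257),(221,271)),("green",(618,268),(190,333)),("white",(548,174),(373,385))]:
  Pm=lambda c:np.array([[c["fx"],0,c["cx"]],[0,c["fy"],c["cy"]],[0,0,1]])@np.c_[c["R"],c["t"]]
  X=cv2.triangulatePoints(Pm(t),Pm(s),np.array(a,float),np.array(b,float)); print(n,(X[:3]/X[3]).ravel().round(3))
for P in [(.15,-.40,.29),(.33,-.28,.29),(.45,-.19,.2)]: print(P,rel(bot,P,-71))
E
```

```text
brown [ 0.381 -0.56   0.3  ]
green [ 0.36  -0.659  0.3  ]
white [ 0.578 -0.63   0.138]
t 0.1 pos [ 0.2097 -0.6147  0.2305] yaw -71.2 q7 -0.02 F [-0.3  0.1 -0.5]
(0.15, -0.4, 0.29) (array([-0.2225, -0.0128, -0.0591]), np.float64(-0.003))
t 0.1 pos [ 0.2097 -0.6147  0.2305] yaw -71.2 q7 -0.02 F [-0.3  0.1 -0.5]
(0.33, -0.28, 0.29) (array([-0.278 , -0.2219, -0.0591]), np.float64(-0.003))
t 0.1 pos [ 0.2097 -0.6147  0.2305] yaw -71.2 q7 -0.02 F [-0.3  0.1 -0.5]
(0.45, -0.19, 0.2) (array([-0.3243, -0.3645,  0.031 ]), np.float64(-0.003))
```

Request:
move_arm(commands=[[0.06,-0.04,0,-0.02,0],[0.04,-0.08,0,-0.04,-0.1],[0.02,-0.12,0,-0.06,-0.2],[0,-0.16,0,-0.06,-0.3],[0,-0.2,0,-0.06,-0.4],[0,-0.22,-0.03,-0.06,-0.5],[0,-0.23,-0.065,-0.06,-0.6],[0,-0.24,-0.1,-0.06,-0.7],[0,-0.25,-0.135,-0.06,-0.8],[0,-0.26,-0.17,-0.06,-0.9],[0,-0.27,-0.2,-0.06,-1.0],[0,-0.278,-0.222,-0.06,-1.1]])

```text
t: 1.1
eef_pos: [0.3323, -0.2777, 0.291]
tool_rot: [-0.001, 0.998, -0.067, 0.0]
force: [-0.1, 0.0, -0.4]
grip_width: -0.0
```

```bash
cat >> h.py <<'E'
O=np.array([.533,-.1895]);YAW=11.7
def fing(phi,off,r,z):
    "TCP for pointer at world angle phi(deg), finger centre off behind (ccw) flank line"
    a=np.radians(phi); e=np.array([np.cos(a),np.sin(a)]); n=np.array([-e[1],e[0]])
    return np.r_[O+r*e+off*n,z]
E
python3 - <<'E'
from h import *
from rig import bot
print(rel(bot,fing(101.7,.035,.034,.2),101.7))
print(rel(bot,fing(101.7,.035,.034,.13),101.7))
E
```

```text
t 1.1 pos [ 0.3323 -0.2777  0.291 ] yaw -7.7 q7 0.377 F [-0.1  0.  -0.4]
(array([ 0.1427, -0.1345,  0.0914]), np.float64(-1.909))
t 1.1 pos [ 0.3323 -0.2777  0.291 ] yaw -7.7 q7 0.377 F [-0.1  0.  -0.4]
(array([ 0.1427, -0.1344,  0.1614]), np.float64(-1.909))
```

Request:
move_arm(commands=[[0,0.012,-0.011,0,-0.1],[0,0.024,-0.022,0.01,-0.2],[0,0.036,-0.033,0.02,-0.3],[0,0.048,-0.044,0.03,-0.4],[0,0.06,-0.055,0.04,-0.5],[0,0.072,-0.066,0.05,-0.6],[0,0.084,-0.077,0.06,-0.7],[0,0.096,-0.088,0.07,-0.8],[0,0.108,-0.1,0.08,-0.9],[0,0.12,-0.112,0.09,-1.0],[0,0.132,-0.124,0.09,-1.1],[0,0.143,-0.134,0.09,-1.2]])

```text
t: 2.1
eef_pos: [0.4921, -0.1629, 0.2004]
tool_rot: [-0.002, 0.86, 0.51, 0.0]
force: [0.2, 0.0, -0.4]
grip_width: 0.002
```

```bash
python3 - <<'E'
from h import *
from rig import bot
print(rel(bot,fing(101.7,.035,.034,.14),101.7))
E
```

```text
t 2.1 pos [ 0.4921 -0.1629  0.2004] yaw 61.4 q7 0.926 F [ 0.2  0.  -0.4]
(array([-0.0006,  0.0002,  0.0604]), np.float64(-0.704))
```

Request:
move_arm(commands=[[0,0,0,0.01,-0.1],[0,0,0,0.02,-0.2],[0,0,0,0.03,-0.3],[0,0,0,0.04,-0.4],[0,0,0,0.05,-0.5],[0,0,0,0.06,-0.6],[0,0,0,0.06,-0.7],[0,0,0,0.06,-0.704],[0,0,0,0.06,-0.704]])

```text
t: 2.85
eef_pos: [0.4918, -0.1627, 0.1401]
tool_rot: [-0.002, 0.632, 0.775, 0.001]
force: [0.2, 0.3, 0.2]
grip_width: -0.003
```

```bash
python3 - <<'E'
from h import *
from rig import bot
print(rel(bot,fing(101.7,.035,.034,.08),101.7))
c=bot.read_camera("wrist"); cv2.imwrite("pics/w1.png",cv2.convertScaleAbs(c["image"],alpha=1.4))
c=bot.read_camera("side"); cv2.imwrite("pics/s1.png",cv2.convertScaleAbs(cv2.resize(c["image"][130:280,250:450],None,fx=4,fy=4,interpolation=cv2.INTER_CUBIC),alpha=1.4))
E
```

```text
t 2.85 pos [ 0.4918 -0.1627  0.1401] yaw 101.6 q7 1.407 F [0.2 0.3 0.2]
(array([-0.0009, -0.0001,  0.0601]), np.float64(-0.002))
```

View pics/w1.png

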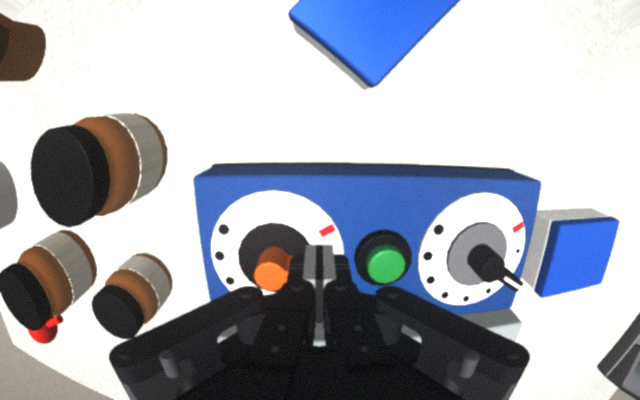

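View pics/s1.png

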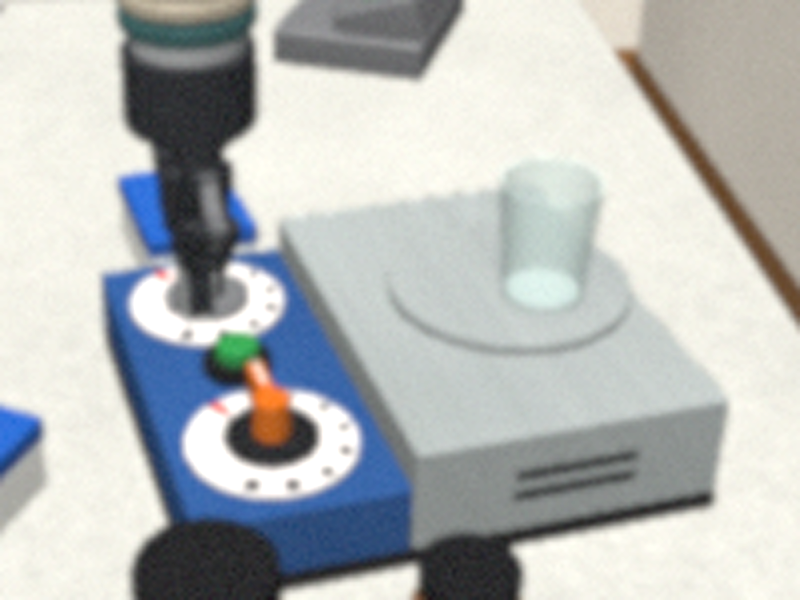

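The fingers are shut and stand over the front-left of the orange pointer, in line with its counterclockwise flank. The orange pointer at wrist (290,262) is clear of them. Next I'll descend and come up close to the flank.

Request:
move_arm(commands=[[0,0,0,0.015,0],[0,0,0,0.03,0],[0,0,0,0.045,0],[0,0,0,0.06,0],[0,0,0,0.06,0],[0,0,0.005,0.06,0],[0,0,0.01,0.06,0],[0,0,0.014,0.06,0],[0,0,0.016,0.06,0],[0,0,0.016,0.06,0]])

```text
t: 3.78
eef_pos: [0.5091, -0.1592, 0.0813]
tool_rot: [-0.001, 0.632, 0.775, 0.001]
force: [-0.0, 0.3, -1.1]
grip_width: -0.003
```

```bash
python3 - <<'E'
from h import *
from rig import bot
print(rel(bot,fing(101.7,.016,.034,.08),101.7))
c=bot.read_camera("top"); cv2.imwrite("pics/t2.png",cv2.convertScaleAbs(cv2.resize(c["image"][160:250,265:425],None,fx=5,fy=5,interpolation=cv2.INTER_CUBIC),alpha=1.5))
E
```

```text
t 3.7833 pos [ 0.5091 -0.1592  0.0813] yaw 101.6 q7 1.321 F [-0.   0.3 -1.1]
(array([-0.0006,  0.0013,  0.0013]), np.float64(-0.002))
```

Now I'll push round by the first 30°, from step one to step two.

Request:
move_arm(commands=[[0,0,0.002,0.001,0],[0,0.001,0.004,0.001,0.065],[0,0.002,0.006,0.001,0.131],[0,0.0025,0.0085,0.001,0.196],[0,0.003,0.011,0.001,0.262],[0,0.0033,0.013,0.001,0.327],[0,0.0035,0.0155,0.001,0.393],[0,0.0035,0.0178,0.001,0.458],[0,0.0034,0.02,0.001,0.524],[0,0.0034,0.02,0.001,0.524]])

```text
t: 4.67
eef_pos: [0.5278, -0.1518, 0.0803]
tool_rot: [-0.001, 0.812, 0.584, 0.001]
force: [-0.0, -0.2, 0.3]
grip_width: -0.001
```

```bash
python3 - <<'E'
from h import *
from rig import bot
print(rel(bot,fing(71.7,.016,.034,.08),71.7))
c=bot.read_camera("top"); cv2.imwrite("pics/t3.png",cv2.convertScaleAbs(cv2.resize(c["image"][160:250,265:425],None,fx=5,fy=5,interpolation=cv2.INTER_CUBIC),alpha=1.5))
c=bot.read_camera("wrist"); cv2.imwrite("pics/w3.png",cv2.convertScaleAbs(c["image"],alpha=1.2))
E
```

```text
t 4.6667 pos [ 0.5278 -0.1518  0.0803] yaw 71.5 q7 0.913 F [-0.  -0.2  0.3]
(array([-0.0002,  0.0008,  0.0003]), np.float64(-0.004))
```

View pics/w3.png

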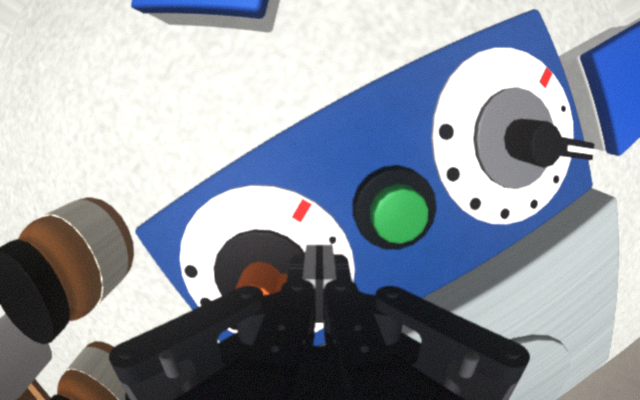

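Dot one is now exposed at (332,240), so the pointer has left step one. The force is about zero, which fits it sitting in the step-two detent just ahead of the finger. On to step three.

Request:
move_arm(commands=[[0,0.001,0.003,0,0.065],[0,0.0018,0.0052,0,0.131],[0,0.0024,0.0075,0,0.196],[0,0.003,0.01,0,0.262],[0,0.0033,0.0125,0,0.327],[0,0.0035,0.0148,0,0.393],[0,0.0035,0.0172,0,0.458],[0,0.0034,0.0195,0,0.524],[0,0.0034,0.0195,0,0.524]])

```text
t: 5.52
eef_pos: [0.547, -0.155, 0.0801]
tool_rot: [-0.001, 0.935, 0.355, 0.0]
force: [-0.1, -0.5, 0.7]
grip_width: -0.002
```

```bash
python3 - <<'E'
from h import *
from rig import bot
print(rel(bot,fing(41.7,.016,.034,.08),41.7))
E
```

```text
t 5.5167 pos [ 0.547  -0.155   0.0801] yaw 41.6 q7 0.542 F [-0.1 -0.5  0.7]
(array([0.0006, 0.0004, 0.0001]), np.float64(-0.001))
```

Step four next.

Request:
move_arm(commands=[[0,0.0014,0.0026,0,0.065],[0,0.002,0.005,0,0.131],[0,0.003,0.0073,0,0.196],[0,0.0035,0.0097,0,0.262],[0,0.0038,0.0122,0,0.327],[0,0.004,0.0146,0,0.393],[0,0.004,0.017,0,0.458],[0,0.004,0.0195,0,0.524],[0,0.004,0.0195,0,0.524]])

```text
t: 6.27
eef_pos: [0.5626, -0.167, 0.0799]
tool_rot: [-0.001, 0.995, 0.101, -0.0]
force: [0.7, -0.4, 0.1]
grip_width: 0.0
```

```bash
python3 - <<'E'
from h import *
from rig import bot
print(rel(bot,fing(11.7,.016,.034,.08),11.7))
for n in("top","side"):
  c=bot.read_camera(n); a=c["image"][160:250,265:425] if n=="top" else c["image"][170:280,260:420]; cv2.imwrite(f"pics/{n}4.png",cv2.convertScaleAbs(cv2.resize(a,None,fx=2.5,fy=2.5,interpolation=cv2.INTER_CUBIC),alpha=1.5))
c=bot.read_camera("wrist")["image"][100:400,150:500]
a=cv2.imread("pics/top4.png");b=cv2.imread("pics/side4.png")
W=np.zeros((600,800,3),np.uint8);W[:a.shape[0],:400]=a[:, :400];W[:b.shape[0],400:]=b[:,:400];W[290:590,:350]=c
cv2.imwrite("pics/m4.png",W)
E
```

```text
t 6.2667 pos [ 0.5626 -0.167   0.0799] yaw 11.6 q7 0.187 F [ 0.7 -0.4  0.1]
(array([ 0.0005,  0.    , -0.0001]), np.float64(-0.001))
```

View pics/m4.png

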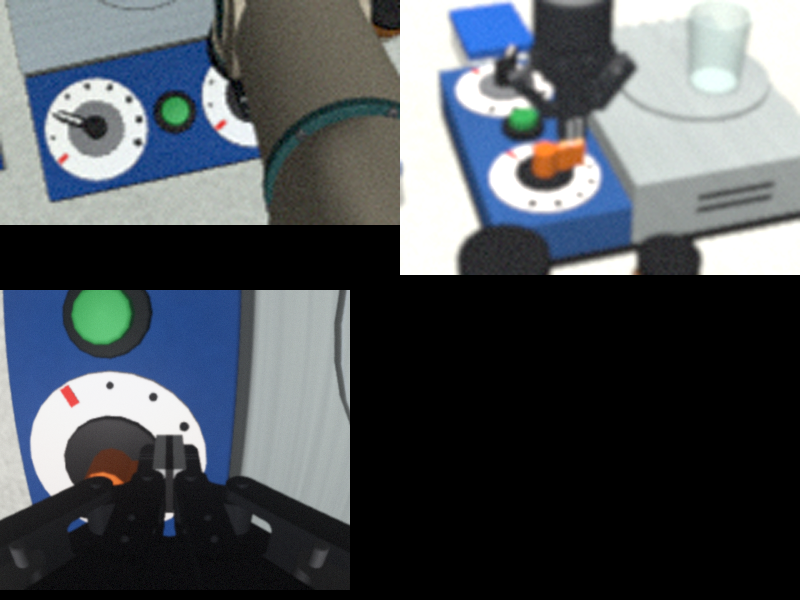

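In the wrist view the dots for steps one to three are all exposed behind the finger, and the side view has the pointer straight to the rear, which is step four. The heat selector is unchanged. For the last click I'll stop 3° short of step five's flank position, back off slightly and lift.

Request:
move_arm(commands=[[0,0.0014,0.0022,0,0.065],[0,0.002,0.0045,0,0.131],[0,0.003,0.007,0,0.196],[0,0.0035,0.0093,0,0.262],[0,0.0038,0.0118,0,0.327],[0,0.004,0.0142,0,0.393],[0,0.004,0.0171,0,0.47],[0,0.004,0.0171,0,0.47],[0,0.0055,0.0145,0,0.47],[0,0.007,0.012,0,0.47],[0,0.007,0.012,-0.03,0.47],[0,0.007,0.012,-0.06,0.47]])

```text
t: 7.42
eef_pos: [0.5704, -0.1758, 0.1389]
tool_rot: [-0.002, 0.991, -0.13, -0.003]
force: [0.2, -0.7, -0.6]
grip_width: -0.0
```

```bash
python3 - <<'E'
from h import *
from rig import bot
print(rel(bot,[.517,-.1063,.14],11.7))
print(rel(bot,[.517,-.1063,.09],11.7))
a=cv2.convertScaleAbs(cv2.resize(bot.read_camera("side")["image"][170:280,260:420],None,fx=2.5,fy=2.5,interpolation=cv2.INTER_CUBIC),alpha=1.5)
c=bot.read_camera("wrist")["image"][100:400,150:550]
cv2.imwrite("pics/m5.png",np.hstack([c,np.pad(a,((0,25),(0,0),(0,0)))]))
E
```

```text
t 7.4167 pos [ 0.5704 -0.1758  0.1389] yaw -15.0 q7 -0.116 F [ 0.2 -0.7 -0.6]
(array([-0.0695, -0.0533, -0.0006]), np.float64(-0.465))
t 7.4167 pos [ 0.5704 -0.1758  0.1389] yaw -15.0 q7 -0.116 F [ 0.2 -0.7 -0.6]
(array([-0.0693, -0.0532,  0.0494]), np.float64(-0.465))
```

View pics/m5.png

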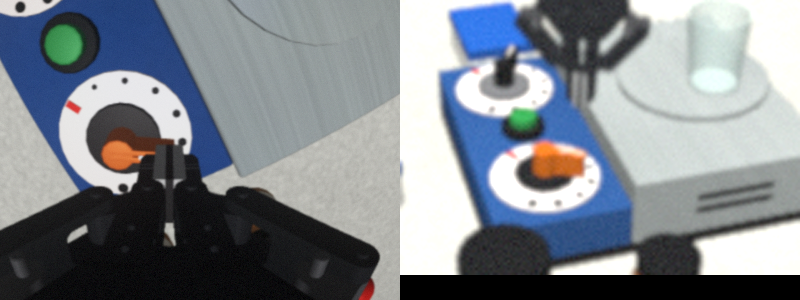

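Request:
move_arm(commands=[[0,-0.012,-0.009,0,-0.08],[0,-0.024,-0.018,0,-0.16],[0,-0.036,-0.027,0,-0.24],[0,-0.048,-0.036,0,-0.32],[0,-0.06,-0.045,0,-0.4],[0,-0.0695,-0.0533,0,-0.465],[0,-0.0695,-0.0533,0,-0.465],[0,-0.0695,-0.0533,0,-0.465]])

```text
t: 8.18
eef_pos: [0.522, -0.1073, 0.1438]
tool_rot: [-0.0, 0.995, 0.102, 0.004]
force: [0.1, -0.8, 0.3]
grip_width: -0.001
```

```bash
python3 - <<'E'
from h import *
from rig import bot
print(rel(bot,[.517,-.1063,.09],11.7))
T=bot.read_camera("top");a=cv2.convertScaleAbs(cv2.resize(T["image"][160:250,265:425],None,fx=2.5,fy=2.5,interpolation=cv2.INTER_CUBIC),alpha=1.5)
S=bot.read_camera("side");b=cv2.convertScaleAbs(cv2.resize(S["image"][185:265,270:370],None,fx=4,fy=4,interpolation=cv2.INTER_CUBIC),alpha=1.5)
c=bot.read_camera("wrist")["image"][150:400,120:520]
W=np.zeros((600,800,3),np.uint8);W[:225,:400]=a;W[:320,400:]=b;W[330:580,:400]=c
cv2.imwrite("pics/m6.png",W)
# predicted step-4/5/6 tip positions in side crop
for k in(4,5,6):
  an=np.radians(131.7-30*k);p=np.r_[O+.04*np.array([np.cos(an),np.sin(an)]),.096]
  print(k,((w2px(S,p)-[270,185])*4+[400,0]).round(),((w2px(T,p)-[265,160])*2.5).round())
for z in(.07,.075,.08,.085):print(z,((w2px(S,[.517,-.1063,z])-[270,185])*4+[400,0]).round())
E
```

```text
t 8.1833 pos [ 0.522  -0.1073  0.1438] yaw 11.7 q7 0.124 F [ 0.1 -0.8  0.3]
(array([-0.0051, -0.002 ,  0.0538]), np.float64(-0.0))
4 [653. 166.] [247.  53.]
5 [654. 186.] [267.  54.]
6 [638. 204.] [284.  65.]
0.07 [556. 137.]
0.075 [556. 131.]
0.08 [556. 124.]
0.085 [556. 118.]
```

View pics/m6.png

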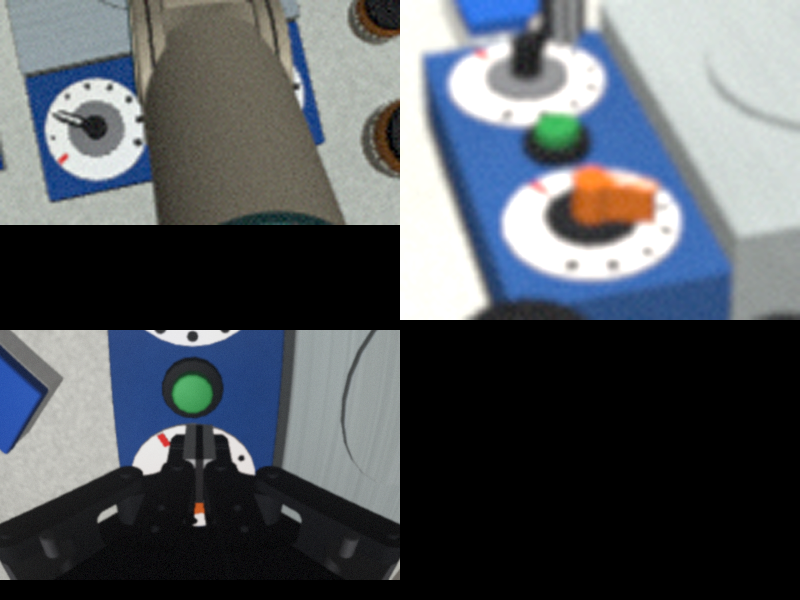

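The pointer tip in the side view is at (653,185). The prediction is (654,186) for step five, against (653,166) for step four and (638,204) for step six, so it is on step five. The button top is at about z = 0.082 and stands well above its housing. I'll align over it and come down.

Request:
move_arm(commands=[[0,-0.003,-0.001,0,0],[0,-0.005,-0.002,0.015,0],[0,-0.005,-0.002,0.03,0],[0,-0.005,-0.002,0.045,0],[0,-0.005,-0.002,0.05,0],[0,-0.005,-0.002,0.052,0],[0,-0.005,-0.002,0.054,0],[0,-0.005,-0.002,0.054,0]])

```text
t: 9.0
eef_pos: [0.5182, -0.1079, 0.0901]
tool_rot: [0.0, 0.995, 0.1, 0.005]
force: [-0.1, 0.4, -0.1]
grip_width: 0.001
```

Request:
move_arm(commands=[[0,0,0,0.001,0],[0,0,0,0.002,0],[0,0,0,0.003,0],[0,0,0,0.004,0],[0,0,0,0.005,0],[0,0,0,0.006,0],[0,0,0,0.007,0],[0,0,0,0.008,0],[0,0,0,0.008,0],[0,0,0,0.008,0]])

```text
t: 9.83
eef_pos: [0.5182, -0.1079, 0.0821]
tool_rot: [0.0, 0.995, 0.1, 0.005]
force: [-0.1, 0.7, 1.3]
grip_width: 0.002
```

Request:
move_arm(commands=[[0,0,0,0.001,0],[0,0,0,0.002,0],[0,0,0,0.003,0],[0,0,0,0.003,0],[0,0,0,0.003,0]])

```text
t: 10.25
eef_pos: [0.5182, -0.1079, 0.0791]
tool_rot: [0.0, 0.995, 0.1, 0.005]
force: [-0.7, 0.3, 3.4]
grip_width: -0.001
```

Request:
move_arm(commands=[[0,0,0,0.001,0],[0,0,0,0.002,0],[0,0,0,0.003,0],[0,0,0,0.003,0],[0,0,0,0.003,0]])

```text
t: 10.67
eef_pos: [0.5183, -0.1079, 0.0762]
tool_rot: [0.0, 0.995, 0.1, 0.005]
force: [-0.7, 0.7, 5.1]
grip_width: -0.001
```

Request:
move_arm(commands=[[0,0,0,0.001,0],[0,0,0,0.002,0],[0,0,0,0.002,0],[0,0,0,0.002,0]])

```text
t: 11.0
eef_pos: [0.5183, -0.1079, 0.0758]
tool_rot: [0.001, 0.995, 0.1, 0.005]
force: [-4.4, 1.9, 20.6]
grip_width: -0.001
```

The button has bottomed out: the force climbed with travel to 5 N, then jumped to 20 N with almost no further movement. Now I'll lift clear.

Request:
move_arm(commands=[[0,0,0,-0.005,0],[0,0,0,-0.015,0],[0,0,0,-0.03,0],[0,0,0,-0.06,0],[0,0,0,-0.09,0],[0,-0.03,0,-0.11,0],[0,-0.06,0,-0.12,0],[0,-0.09,0,-0.12,0],[0,-0.09,0,-0.12,0],[0,-0.09,0,-0.12,0]])

```text
t: 11.83
eef_pos: [0.4276, -0.1265, 0.1954]
tool_rot: [0.001, 0.995, 0.1, 0.005]
force: [1.2, 0.8, 0.2]
grip_width: -0.003
```

```bash
python3 - <<'E'
from h import *
from rig import bot
s=bot.get_state();print(s["t"],s["eef_pos"],s["force"])
T=bot.read_camera("top");a=cv2.convertScaleAbs(cv2.resize(T["image"][100:250,210:460],None,fx=1.6,fy=1.6,interpolation=cv2.INTER_CUBIC),alpha=1.5)
S=bot.read_camera("side");b=cv2.convertScaleAbs(cv2.resize(S["image"][185:265,270:370],None,fx=4,fy=4,interpolation=cv2.INTER_CUBIC),alpha=1.5)
c=bot.read_camera("wrist")["image"][0:400,120:520]
W=np.zeros((600,800,3),np.uint8);W[:320,400:]=b;W[:400,:400]=c;W[330:570,400:]=a
cv2.imwrite("pics/m7.png",W)
E
```

```text
11.8333 [ 0.42764476 -0.12646064  0.19536262] [1.23397534 0.76160009 0.17389526]
```

View pics/m7.png

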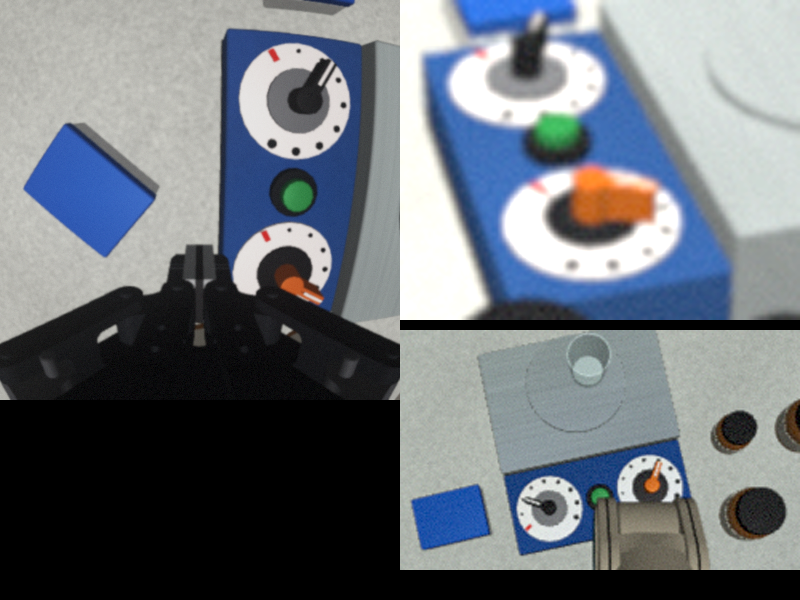

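The speed pointer is on step five, with four dots between it and the red bar in the wrist view. The button is back up, heat is on step two, and the beaker, tip box and jars have not moved. The arm is clear, so I'm handing in.

```bash
python3 -c "
from rig import bot
print(bot.close_job())"
```

```text
the job is handed in; nothing more can be done
None
```

I set the speed selector to step five and pressed the start button once, then handed the job in at about 12 s of the 61 s allowed. The hand-in gave no verdict.

- **Speed selector:** it started on step one. I pushed its pointer round clockwise through four clicks with the shut fingertips, touching only one flank. In the side view the tip was at (653,185), against (654,186) predicted for step five.
- **Start button:** force rose to about 5 N over roughly 6 mm of travel, then jumped to about 20 N when it bottomed out. The last side view shows it up again.
- **Everything else:** by eye in the final pictures, the heat selector is still on step two. The beaker, the tip box and all three jars look unmoved. The gripper was clear of everything, with the force reading near zero.
- **Not settled:** I did not work out which of the three jars was the one meant, because the arm stayed clear of all of them. No check failed. The one unclear look came just after the last click, when the finger hid the pointer, and the next picture resolved it.

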